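Gauge a lot of end caps and sort them

TASK

Try every aluminium cap on the pin gauge: set each one, open end down, on a pin of its own and let it slide down as far as it will go, until all the caps are on the gauge together. Then sort them: caps that went fully home on the gauge go standing upright, open end down, on the floor of the low white tray, and caps that stopped short go into the deep grey bin. Last of all, when every cap is sorted, stand the lot's flat carton upright on one of its small ends in the middle of the black rubber pad and let go, leaving the other things on the bench where they are.

Things in the scene. Friction and masses are not known exactly. Their poses are not given: they have to be found in the camera images.
- capA: aluminium end cap, one of up to five alike outside (None = absent): 42 mm tall, 36 mm diameter (33 mm above 34 mm), closed top, 23 mm bore open at the bottom, 60 g. The bore is 36 mm deep or too shallow, 22 mm, which cannot be seen from outside. Starts standing on the bench, open end down. Origin: centre of the lower rim; z points to the closed end
- capB: aluminium end cap, one of up to five alike outside (None = absent): 42 mm tall, 36 mm diameter (33 mm above 34 mm), closed top, 23 mm bore open at the bottom, 60 g. The bore is 36 mm deep or too shallow, 22 mm, which cannot be seen from outside. Starts standing on the bench, open end down. Origin: centre of the lower rim; z points to the closed end
- capC: aluminium end cap, one of up to five alike outside (None = absent): 42 mm tall, 36 mm diameter (33 mm above 34 mm), closed top, 23 mm bore open at the bottom, 60 g. The bore is 36 mm deep or too shallow, 22 mm, which cannot be seen from outside. Starts standing on the bench, open end down. Origin: centre of the lower rim; z points to the closed end
- capD: aluminium end cap, one of up to five alike outside (None = absent): 42 mm tall, 36 mm diameter (33 mm above 34 mm), closed top, 23 mm bore open at the bottom, 60 g. The bore is 36 mm deep or too shallow, 22 mm, which cannot be seen from outside. Starts standing on the bench, open end down. Origin: centre of the lower rim; z points to the closed end
- capE: aluminium end cap, one of up to five alike outside (None = absent): 42 mm tall, 36 mm diameter (33 mm above 34 mm), closed top, 23 mm bore open at the bottom, 60 g. The bore is 36 mm deep or too shallow, 22 mm, which cannot be seen from outside. Starts standing on the bench, open end down. Origin: centre of the lower rim; z points to the closed end
- gauge: fixed steel gauge block, 75 (x) x 260 (y) x 18 mm high, with four upright gauge pins 64 mm apart in a row along its y axis. Origin: centre of its underside, z up
- pin1 (a point): point on the axis of a gauge pin at the block's top face (pin foot), 18 mm above the bench, axes as the gauge's. The pin is 20 mm in diameter, rises 32 mm from here, its top 8 mm tapered to 12 mm. A cap that fits goes down until its rim rests on the block (cap origin at this point); a too shallow one stops with its rim 10 mm above it
- pin2 (a point): point on the axis of a gauge pin at the block's top face (pin foot), 18 mm above the bench, axes as the gauge's. The pin is 20 mm in diameter, rises 32 mm from here, its top 8 mm tapered to 12 mm. A cap that fits goes down until its rim rests on the block (cap origin at this point); a too shallow one stops with its rim 10 mm above it
- pin3 (a point): point on the axis of a gauge pin at the block's top face (pin foot), 18 mm above the bench, axes as the gauge's. The pin is 20 mm in diameter, rises 32 mm from here, its top 8 mm tapered to 12 mm. A cap that fits goes down until its rim rests on the block (cap origin at this point); a too shallow one stops with its rim 10 mm above it
- pin4 (a point): point on the axis of a gauge pin at the block's top face (pin foot), 18 mm above the bench, axes as the gauge's. The pin is 20 mm in diameter, rises 32 mm from here, its top 8 mm tapered to 12 mm. A cap that fits goes down until its rim rests on the block (cap origin at this point); a too shallow one stops with its rim 10 mm above it
- tray: low open white plastic tray for caps that fit, 130 x 150 x 20 mm high, walls and floor 4 mm, fixed; left or right. Origin: centre of its underside, z up; x across the 130 mm side, y along the 150 mm side. 
- bin: deep open grey plastic bin for caps that fail, 130 x 150 x 65 mm high, walls and floor 4 mm, fixed; left or right. Origin: centre of its underside, z up; x across the 130 mm side, y along the 150 mm side. 
- pad: fixed square black rubber pad 100 x 100 x 3 mm; origin at the centre of its underside (on the bench)
- carton: closed flat cardboard carton of the lot, 56 mm (x) x 100 mm (y) x 30 mm (z), 120 g, starts lying flat on the bench. Origin: centre of its underside while it lies flat; y axis along its 100 mm length, which must be vertical (either way up) when it stands on a small end, the 56 x 30 mm face
- carton_mid (a point): middle of the carton; its axes are the carton's
- jar: amber glass jar, 42 mm diameter, 60 mm tall; not part of the job, origin at the centre of its underside
- vial: small clear glass vial, 28 mm diameter, 50 mm tall; not part of the job, origin at the centre of its underside
- loupe: black eyepiece loupe, 26 mm diameter, 18 mm tall; not part of the job, origin at the centre of its underside
- tweezers: steel tweezers lying flat, 80 mm long, 6 mm high; not part of the job, origin at the centre of its underside
- marker: white and black marker pen lying on the bench, 115 mm long, 13 mm thick; not part of the job, origin at the centre of its underside
- slipcase: small wooden case, 50 x 80 x 28 mm; not part of the job, origin at the centre of its underside
Not all that is in view belongs to the job. What is shaped like the capB but blue, green or yellow is not meant.

How it is judged:
On the way, in this order (a step that is already met when the one before it is completed fails the run):
1. every cap present is on a gauge pin of its own, upright and as far down as it will go, all at the same time (((horizontal distance between capA and pin1 below 0.004 m and z of capA in the frame of pin1 between -0.005 and 0.004 m and angle between capA's own z axis and vertical below 0.15 rad) or (horizontal distance between capA and pin2 below 0.004 m and z of capA in the frame of pin2 between -0.005 and 0.004 m and angle between capA's own z axis and vertical below 0.15 rad) or (horizontal distance between capA and pin3 below 0.004 m and z of capA in the frame of pin3 between -0.005 and 0.004 m and angle between capA's own z axis and vertical below 0.15 rad) or (horizontal distance between capA and pin4 below 0.004 m and z of capA in the frame of pin4 between -0.005 and 0.004 m and angle between capA's own z axis and vertical below 0.15 rad)) and ((horizontal distance between capB and pin1 below 0.004 m and z of capB in the frame of pin1 between -0.005 and 0.014 m and angle between capB's own z axis and vertical below 0.15 rad) or (horizontal distance between capB and pin2 below 0.004 m and z of capB in the frame of pin2 between -0.005 and 0.014 m and angle between capB's own z axis and vertical below 0.15 rad) or (horizontal distance between capB and pin3 below 0.004 m and z of capB in the frame of pin3 between -0.005 and 0.014 m and angle between capB's own z axis and vertical below 0.15 rad) or (horizontal distance between capB and pin4 below 0.004 m and z of capB in the frame of pin4 between -0.005 and 0.014 m and angle between capB's own z axis and vertical below 0.15 rad)) and ((horizontal distance between capC and pin1 below 0.004 m and z of capC in the frame of pin1 between -0.005 and 0.004 m and angle between capC's own z axis and vertical below 0.15 rad) or (horizontal distance between capC and pin2 below 0.004 m and z of capC in the frame of pin2 between -0.005 and 0.004 m and angle between capC's own z axis and vertical below 0.15 rad) or (horizontal distance between capC and pin3 below 0.004 m and z of capC in the frame of pin3 between -0.005 and 0.004 m and angle between capC's own z axis and vertical below 0.15 rad) or (horizontal distance between capC and pin4 below 0.004 m and z of capC in the frame of pin4 between -0.005 and 0.004 m and angle between capC's own z axis and vertical below 0.15 rad)) and ((horizontal distance between capD and pin1 below 0.004 m and z of capD in the frame of pin1 between -0.005 and 0.014 m and angle between capD's own z axis and vertical below 0.15 rad) or (horizontal distance between capD and pin2 below 0.004 m and z of capD in the frame of pin2 between -0.005 and 0.014 m and angle between capD's own z axis and vertical below 0.15 rad) or (horizontal distance between capD and pin3 below 0.004 m and z of capD in the frame of pin3 between -0.005 and 0.014 m and angle between capD's own z axis and vertical below 0.15 rad) or (horizontal distance between capD and pin4 below 0.004 m and z of capD in the frame of pin4 between -0.005 and 0.014 m and angle between capD's own z axis and vertical below 0.15 rad)) and ((horizontal distance between capE and pin1 below 0.004 m and z of capE in the frame of pin1 between -0.005 and 0.004 m and angle between capE's own z axis and vertical below 0.15 rad) or (horizontal distance between capE and pin2 below 0.004 m and z of capE in the frame of pin2 between -0.005 and 0.004 m and angle between capE's own z axis and vertical below 0.15 rad) or (horizontal distance between capE and pin3 below 0.004 m and z of capE in the frame of pin3 between -0.005 and 0.004 m and angle between capE's own z axis and vertical below 0.15 rad) or (horizontal distance between capE and pin4 below 0.004 m and z of capE in the frame of pin4 between -0.005 and 0.004 m and angle between capE's own z axis and vertical below 0.15 rad))), for 0.3 s.
2. every cap that fits stands in the tray and every too shallow one lies in the bin, let go (x of capA in the frame of tray between -0.061 and 0.061 m and y of capA in the frame of tray between -0.071 and 0.071 m and z of capA in the frame of tray between -0.002 and 0.01 m and angle between each of capA, capC, capE's own z axis and vertical below 0.15 rad and contact force between the fingers and capA below 0.1 N and x of capC in the frame of tray between -0.061 and 0.061 m and y of capC in the frame of tray between -0.071 and 0.071 m and z of capC in the frame of tray between -0.002 and 0.01 m and contact force between the fingers and capC below 0.1 N and x of capE in the frame of tray between -0.061 and 0.061 m and y of capE in the frame of tray between -0.071 and 0.071 m and z of capE in the frame of tray between -0.002 and 0.01 m and contact force between the fingers and capE below 0.1 N and x of capB in the frame of bin between -0.061 and 0.061 m and y of capB in the frame of bin between -0.071 and 0.071 m and z of capB in the frame of bin between -0.002 and 0.05 m and contact force between the fingers and capB below 0.1 N and x of capD in the frame of bin between -0.061 and 0.061 m and y of capD in the frame of bin between -0.071 and 0.071 m and z of capD in the frame of bin between -0.002 and 0.05 m and contact force between the fingers and capD below 0.1 N), for 0.2 s.
3. after that, the carton stands on a small end on the pad, let go ((angle between carton_mid's own y axis and vertical below 0.12 rad or angle between carton_mid's own y axis and vertical above 3.02 rad) and horizontal distance between carton_mid and pad below 0.03 m and height (world z) of carton_mid between 0.046 and 0.06 m and contact force between the fingers and carton below 0.1 N), for 0.2 s.
At the end, for the whole second after the job is handed in: Caps that fit stand on the tray's floor, open end down, within 0.15 rad of vertical; caps with a shallow bore are in the bin, in any attitude; the carton stands on a small end within 0.12 rad, its middle within 30 mm horizontally of the pad's; all let go and at rest (all of step 2 and all of step 3 and linear speed of each of capA, capB, capC, capD, capE, carton below 0.02 m/s); the robot touches nothing.
It fails at once if a bystander (jar, vial, loupe, tweezers, marker, case) is pushed more than 60 mm from its place (distance of any of jar, vial, loupe, tweezers, marker, slipcase from where it was at the start of the episode above 0.06 m).
It fails at once if the glass jar or vial is knocked over (angle between any of jar, vial's own z axis and vertical above 0.7 rad).
Of capA, capB, capC, capD, capE only 3 to 4 are there at a start; the rules pass over those that are not, and their reading is None.
At some moment in a run one of capA, capB, capC, capD, capE, carton may be knocked a few centimetres aside while the robot is not near it.
Once in a run the grip may slacken for a moment while it holds something.
It also fails if it takes over 210 s, if anything falls off the work surface, if the arm or the gripper's body presses on something with over 40 N, if the wrist force passes 120 N, or if a joint passes its speed limit or range.

ROBOT

A 6-joint arm with a two-finger parallel gripper is mounted at the origin on the work surface. World frame = base frame: x ahead of the robot, y to its left, z up, the work surface at z = 0. Lengths are in m, angles in rad, forces in N, time in s.
With the tool pointing down it reaches from about 0.275 to 0.825 m from the base axis. Payload 4.9 kg.
Tool frame: the origin (TCP) lies midway between the tips of the shut fingers; the grasp point (between the pads) lies 19 mm behind it (bot.grip_depth is the distance from the TCP to the grasp point, in m); z points along the fingers, y is the line along which they close (so a half turn about z gives the same grasp; the last joint's range is limited). The gripper opens to 85 mm and grips with 20 to 120 N. Pads are 22 mm wide; open, the fingers measure 114 mm over their backs; the gripper's body (76 mm by 85 mm) begins 54 mm behind the grasp point. The pads swing forward as they close: fully open they stand 13 mm farther back than shut.
Start: joints at [0.99, 0.326, -0.193, 1.052, 0, 1.437], TCP at [0.238, 0.496, 0.2] pointing down, gripper open.
Joint ranges: [-2.65, 2.65], [-0.97, 1.79], [-1.3, 1.35], [-1.93, 2.1], [-1.47, 1.37], [-3.14, 3.14]. Speed limits (rad/s): [2.57, 2.57, 3.14, 3.14, 3.14, 3.14].

INTERFACE

Orientations are given as a unit quaternion [w, x, y, z].
In Python, from cell import bot gives the robot as it stands. Calls block until the motion is done:
- bot.move_pose(position, orientation): joint-space move of the TCP to a pose.
- bot.move_linear(position, speed=0.15, rotation=None, until_force=None): straight line of the TCP; rotation=None keeps the orientation; speed is the mean speed in m/s. With until_force (N) it stops when the force on the tool has changed by that much, and returns True; else False.
- bot.goto_joints(angles): joint-space move.
- bot.set_gripper(opening, grasp_force=None): opening from 0.0 (shut) to 1.0 (fully open); grasp_force is the grip in N (None keeps the last); returns when the fingers have stopped.
- bot.wait(seconds).
- bot.solve_ik(position, orientation): joint angles nearest the present ones, or None.
- bot.camera(name): name is "side" or "top"; returns the picture (384x512x3 uint8, red, green, blue); there is no depth.
- bot.calibration(name): a dict with "mtx" (3x3 intrinsics, pixels), "extrinsics" (4x4, takes a point from world to camera coordinates). Camera axes: x right, y down, z forward; pixel columns grow to the right and rows downward; lengths in m; the calibration is good to about 2 mm. A picture is of the moment at which its call begins. calibration takes no time and is no camera call.
A pose or a line that the arm cannot do raises bot.PlanningError and nothing moves.
- bot.close_job(): hands the job in; it is judged then, once.
Trained networks look in the newest picture that a camera, given by its name, has taken for a name from the list of things; names that differ only in an ending like _2 or _b are one class to them, and where a whole thing is asked for, a point or a joint stands for the part that bears it (a point fixed in the world has none). Each returns a list of dicts, best first, with "confidence" (0 to 1); they miss things now and then, are a little off and sometimes report something else, mostly with a low value. They report only what shows in the picture. A call takes as long as a camera call. They do not tell look-alikes from the thing itself.
- bot.search_frame(camera, thing): "bbox" ([left, top, width, height] in pixels, round what is visible of it).
Readings, each from a call of its own:
- bot.read_clock(): time.
- bot.read_joint_positions(): joint angles.
- bot.read_joint_vel(): joint speeds.
- bot.read_joint_efforts(): joint torques, N m.
- bot.read_position(): TCP position.
- bot.read_tool_rot(): TCP orientation.
- bot.read_ft_force(): force on the tool from outside, world axes, zero at the start.
- bot.read_moment(): the same for the moment, N m.
- bot.read_gripper_width(): opening from 0.0 (shut) to 1.0 (fully open).
- bot.read_finger_force(): force on a finger pad.
Only numpy, scipy, OpenCV 4.12 (cv2) and the standard library are available. Lean on these libraries where they do the work, as an engineer would, in place of code of your own. Each camera call takes 0.05 s, during which the arm holds its last target. There are 200 camera calls.

## Working session

There is one attempt and no reset: what is moved stays moved. The work goes in short steps, each a Python script; the robot and the scene stay as the last script left them, time stands still between calls to the robot, and variables do not carry over. Pictures are saved under pics/ and viewed, at most 14 in all, crops included, and the job is handed in when it is done.

```bash
ls; mkdir -p pics
python3 - <<'E'
from cell import bot
import cv2,numpy as np
print(bot.read_clock())
for c in("top","side"):
    im=bot.camera(c);cv2.imwrite(f"pics/{c}0.png",im[:,:,::-1])
    k=bot.calibration(c);print(k["mtx"].round(1).tolist(),np.round(k["extrinsics"],3).tolist())
    for t in("capA","gauge","pin1","tray","bin","pad","carton","jar","vial","loupe","tweezers","marker","slipcase"):
        print(c,t,[([int(v) for v in d["bbox"]],round(d["confidence"],2)) for d in bot.search_frame(c,t)])
E
```

```text
pics
0.0
[[455.1, 0.0, 261.6], [0.0, 455.1, 194.7], [0.0, 0.0, 1.0]] [[0.017, -1.0, 0.015, -0.009], [-0.996, -0.018, -0.088, 0.562], [0.088, -0.014, -0.996, 1.023], [0.0, 0.0, 0.0, 1.0]]
top capA [([174, 232, 18, 12], 0.8), ([202, 143, 112, 43], 0.69), ([333, 110, 23, 43], 0.55)]
top gauge [([202, 147, 112, 36], 0.66)]
top pin1 [([197, 141, 113, 43], 0.91)]
top tray [([363, 223, 69, 61], 0.71), ([332, 109, 21, 45], 0.3)]
top bin [([62, 217, 86, 71], 0.88)]
top pad [([350, 154, 46, 45], 0.64), ([121, 145, 50, 30], 0.23)]
top carton [([124, 144, 48, 32], 0.94), ([202, 142, 114, 45], 0.42), ([335, 112, 19, 40], 0.18)]
top jar [([195, 111, 23, 22], 0.9)]
top vial [([242, 111, 9, 15], 0.55)]
top loupe [([261, 243, 14, 17], 0.35)]
top tweezers [([182, 194, 20, 14], 0.52), ([196, 145, 119, 39], 0.52)]
top marker [([197, 144, 114, 39], 0.68), ([334, 109, 17, 44], 0.56)]
top slipcase [([275, 104, 41, 30], 0.63), ([122, 145, 51, 32], 0.36)]
[[387.2, 0.0, 248.7], [0.0, 387.2, 188.8], [0.0, 0.0, 1.0]] [[-0.986, -0.166, -0.012, 0.574], [-0.088, 0.581, -0.809, 0.102], [0.141, -0.797, -0.588, 0.844], [0.0, 0.0, 0.0, 1.0]]
side capA [([289, 249, 19, 29], 0.77), ([268, 219, 14, 24], 0.59), ([244, 250, 20, 24], 0.3)]
side gauge [([200, 169, 48, 81], 0.76)]
side pin1 [([201, 170, 42, 81], 0.63)]
side tray [([293, 128, 50, 34], 0.85)]
side bin [([256, 279, 103, 104], 0.61)]
side pad [([234, 140, 37, 25], 0.73), ([164, 265, 54, 55], 0.39)]
side carton [([167, 267, 48, 54], 0.97), ([294, 129, 47, 31], 0.75)]
side jar [([159, 211, 24, 37], 0.93)]
side vial [([172, 194, 11, 22], 0.52)]
side loupe [([268, 201, 8, 11], 0.62), ([255, 283, 104, 99], 0.55)]
side tweezers [([234, 141, 36, 26], 0.57), ([242, 250, 24, 24], 0.5)]
side marker [([190, 155, 41, 9], 0.75), ([305, 196, 14, 19], 0.75), ([300, 158, 13, 20], 0.23)]
side slipcase [([180, 165, 22, 32], 0.65), ([174, 194, 11, 23], 0.62)]
```

Run:
```python
import cv2
t=cv2.imread("pics/top0.png");cv2.imwrite("pics/t0c.png",cv2.resize(t[90:300,50:450],None,fx=2,fy=2,interpolation=cv2.INTER_CUBIC))
t=cv2.imread("pics/side0.png");cv2.imwrite("pics/s0c.png",cv2.resize(t[110:384,140:370],None,fx=2.1,fy=2.1,interpolation=cv2.INTER_CUBIC))
```

```text
(no output)
```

View pics/t0c.png

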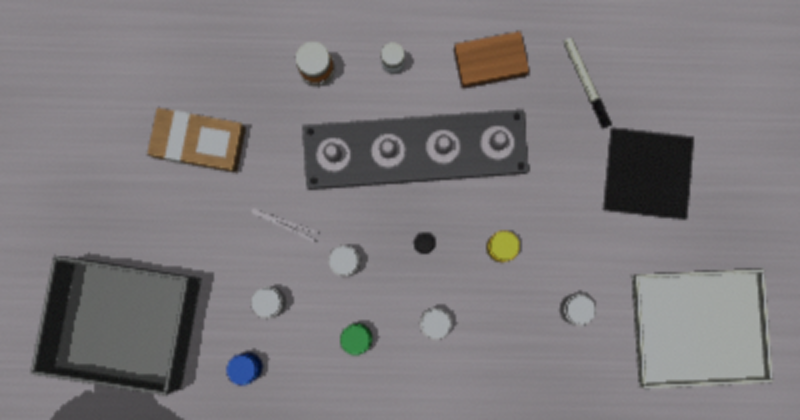

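View pics/s0c.png

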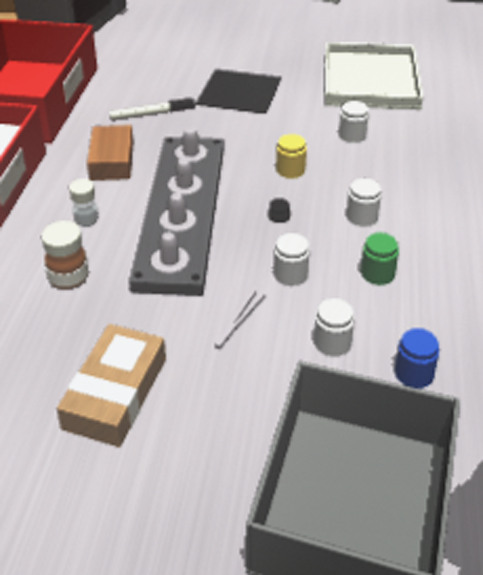

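The top view shows four silver caps at about (221,221), (184,241), (268,252) and (339,245) px, plus blue, green and yellow decoys. The gauge is at (258,165), the bin at (110,252), the tray at (401,254), the pad at (374,176) and the carton at (148,160). The side view agrees with this.

```bash
cat > h.py <<'E'
from cell import bot
import cv2,numpy as np
from scipy.spatial.transform import Rotation as R
def unproj(cam,uv,z):
    k=bot.calibration(cam);E=np.array(k["extrinsics"]);r=np.linalg.inv(k["mtx"])@[uv[0],uv[1],1]
    o=-E[:3,:3].T@E[:3,3];d=E[:3,:3].T@r;return o+d*(z-o[2])/d[2]
def proj(cam,p):
    k=bot.calibration(cam);E=np.array(k["extrinsics"]);c=np.array(k["mtx"])@(E[:3,:3]@p+E[:3,3]);return c[:2]/c[2]
def blobs(mask,lo,hi):
    n,l,s,c=cv2.connectedComponentsWithStats(mask.astype(np.uint8))
    return [(s[i],c[i],l==i) for i in range(1,n) if lo<s[i,4]<hi]
def bright(im,thr):
    hsv=cv2.cvtColor(im,cv2.COLOR_RGB2HSV);return (hsv[:,:,2]>thr)&(hsv[:,:,1]<40)
def caps(im=None,z=0.042,thr=165):
    im=bot.camera("top") if im is None else im
    out=[]
    for s,c,m in blobs(bright(im,thr),90,420):
        if max(s[2],s[3])<27 and min(s[2],s[3])>10: out.append((unproj("top",c,z)[:2].round(4),tuple(c.round(1)),int(s[4])))
    return out
def save(im,n,box=None,f=2):
    if box: im=im[box[1]:box[3],box[0]:box[2]]
    cv2.imwrite("pics/"+n,cv2.resize(im[:,:,::-1],None,fx=f,fy=f,interpolation=cv2.INTER_CUBIC))
def down(yaw):  # closing line (tool y) at angle yaw from world x
    a=np.array([np.cos(yaw),np.sin(yaw),0]);z=np.array([0,0,-1.]);x=np.cross(a,z)
    return R.from_matrix(np.c_[x,a,z]).as_quat(scalar_first=True)
E
python3 - <<'E'
from h import *
im=cv2.imread("pics/top0.png")[:,:,::-1].copy()
print("V bench",np.median(im.max(2)))
for c in caps(im): print(c)
g=im[140:190,195:318]
for thr in(110,):
  for s,c,m in blobs(g.max(2)>thr,80,1000):
    y,x=np.nonzero(m);h=cv2.convexHull(np.c_[x,y].astype(np.int32));(cx,cy),r=cv2.minEnclosingCircle(h)
    print("ring",s[:5],unproj("top",(cx+195,cy+140),.018)[:2].round(4),r)
m=(im.max(2)<85)
for s,c,mm in blobs(m,300,20000):
    y,x=np.nonzero(mm);r=cv2.minAreaRect(np.c_[x,y].astype(np.float32));print("dark",s,np.round(cv2.boxPoints(r),1).tolist())
hsv=cv2.cvtColor(im,cv2.COLOR_RGB2HSV)
for n,mm in(("carton",(hsv[:,:,1]>60)),("white",bright(im,175))):
  for s,c,q in blobs(mm,500,9000):
    y,x=np.nonzero(q);r=cv2.minAreaRect(np.c_[x,y].astype(np.float32))
    print(n,s,np.round(cv2.boxPoints(r),1).tolist(),"z.03",[unproj("top",p,.03)[:2].round(3).tolist() for p in cv2.boxPoints(r)])
E
```

```text
V bench 134.0
(array([0.6336, 0.2417]), (np.float64(156.2), np.float64(160.6)), 128)
(array([0.5015, 0.0913]), (np.float64(221.0), np.float64(219.9)), 109)
(array([0.4527, 0.1768]), (np.float64(182.2), np.float64(241.1)), 117)
(array([ 0.4506, -0.1781]), (np.float64(340.2), np.float64(244.7)), 107)
(array([ 0.4316, -0.0148]), (np.float64(267.6), np.float64(252.0)), 117)
ring [ 96  13  16  17 156] [ 0.6432 -0.0839] 8.357136726379395
ring [ 68  15  17  17 139] [ 0.6374 -0.0205] 8.394858360290527
ring [ 41  17  17  17 163] [0.631  0.0433] 8.360124588012695
ring [ 13  19  17  17 162] [0.6252 0.1072] 8.455410957336426
dark [ 408   13   85   73 1820] [[393.79998779296875, 53.400001525878906], [430.20001220703125, 12.300000190734863], [493.3999938964844, 68.30000305175781], [457.0, 109.4000015258789]]
dark [214  17  85  57 787] [[213.5, 71.0], [214.8000030517578, 16.0], [298.3999938964844, 18.100000381469727], [297.0, 73.0]]
dark [  70   19  138   67 1203] [[69.4000015258789, 75.69999694824219], [203.89999389648438, 17.799999237060547], [227.89999389648438, 73.4000015258789], [93.4000015258
[... 1602 characters left out ...]
03125, 85.5999984741211], [306.29998779296875, 15.600000381469727], [397.3999938964844, 17.700000762939453], [395.79998779296875, 87.69999694824219]] z.03 [[0.82, -0.096], [0.991, -0.098], [0.991, -0.316], [0.82, -0.311]]
carton [277 106  38  28 767] [[276.29998779296875, 111.5], [310.20001220703125, 104.80000305175781], [314.5, 126.69999694824219], [280.70001220703125, 133.5]] z.03 [[0.756, -0.03], [0.774, -0.109], [0.722, -0.12], [0.705, -0.041]]
carton [140 147  33  29 506] [[139.6999969482422, 170.5], [144.60000610351562, 146.10000610351562], [172.6999969482422, 151.6999969482422], [167.8000030517578, 176.1999969482422]] z.03 [[0.612, 0.281], [0.669, 0.272], [0.657, 0.207], [0.6, 0.216]]
```

```bash
cat >> h.py <<'E'
PINS=np.array([[.6432,-.0839],[.6374,-.0205],[.631,.0433],[.6252,.1072]]);GY=.094
HOME=[0.99,0.326,-0.193,1.052,0,1.437]
def log(*a): print(round(bot.read_clock(),1),*a)
def find(xy,r=.07,z=.042):
    c=[k for k in caps(z=z) if np.hypot(*(k[0]-xy))<r]
    c.sort(key=lambda k:np.hypot(*(k[0]-xy)));return c
def best(yaw,p):  # choose the half turn with least joint motion
    o=[]
    q0=np.array(bot.read_joint_positions())
    for y in(yaw,yaw+np.pi):
        q=bot.solve_ik(p,down(y))
        if q is not None:o.append((np.abs(np.array(q)-q0).max(),y))
    return down(min(o)[1])
def pick(xy,z,yaw,op=.68,hi=.14):
    q=best(yaw,[*xy,hi]);bot.move_pose([*xy,hi],q);bot.set_gripper(op)
    hit=bot.move_linear([*xy,z],speed=.15,until_force=10)
    bot.set_gripper(0,grasp_force=40);w=bot.read_gripper_width()
    bot.move_linear([*xy,hi],speed=.2);log("picked",hit,"w",round(w,3),round(bot.read_gripper_width(),3),"F",round(bot.read_finger_force(),1))
    return w
def onpin(i,zc=.006):
    p=PINS[i];bot.move_pose([*p,.14],best(GY,[*p,.14]));bot.move_linear([*p,.085],speed=.15)
    log("above pin",i,round(bot.read_gripper_width(),3))
    hit=bot.move_linear([*p,zc+.0175],speed=.06,until_force=6);z=bot.read_position()[2]
    log("down",hit,"z-zc",round(z-zc,4),bot.read_gripper_width())
    bot.set_gripper(.68);bot.move_linear([*p,.14],speed=.2)
E
python3 - <<'E'
from h import *
print("tray",unproj("top",(401.2,254),.02),"bin",unproj("top",(110.6,251.6),.065),"pad",unproj("top",(374,176.3),.003))
pick([.4527,.1768],.006,0)
onpin(3)
bot.goto_joints(HOME);log("home")
im=bot.camera("top")
for c in caps(im):print(c)
save(bot.camera("side"),"s1.png",(140,110,370,384),2.1)
E
```

```text
tray [ 0.43123711 -0.32270773  0.02      ] bin [0.42765393 0.32805484 0.065     ] pad [ 0.6122915  -0.26528437  0.003     ]
5.5 picked False w 0.349 0.349 F 39.6
6.8 above pin 3 0.348
7.7 down True z-zc 0.0192 0.3496332011263666
10.8 home
(array([0.6336, 0.2414]), (np.float64(156.3), np.float64(160.6)), 129)
(array([0.6268, 0.1088]), (np.float64(214.6), np.float64(164.7)), 112)
(array([0.5014, 0.0912]), (np.float64(221.0), np.float64(220.0)), 113)
(array([ 0.4505, -0.178 ]), (np.float64(340.2), np.float64(244.7)), 109)
(array([ 0.4319, -0.0145]), (np.float64(267.4), np.float64(251.8)), 116)
```

View pics/s1.png

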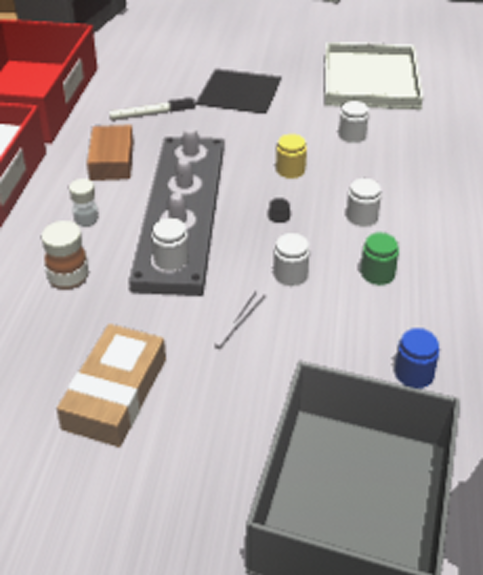

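The first cap sits on the nearest pin, at about (168,245) in the crop. It went down 19 mm above the bench, so it is fully home. Next are the other three.

Run:
```python
from h import *
for xy,i,yaw in(([.5015,.0913],2,-.785),([.4316,-.0148],1,0),([.4506,-.1781],0,0)):
    c=find(xy,.05)
    print(c)
    if not c or bot.read_gripper_width()<.3: break
    w=pick(c[0][0],.006,yaw)
    if not .33<w<.37: print("bad grip");break
    onpin(i)
    bot.goto_joints(HOME)
log("home")
for c in caps():print(c)
for c in caps(thr=165,z=.06):print("z.06",c)
save(bot.camera("side"),"s2.png",(140,110,370,384),2.1)
```

```text
[(array([0.5015, 0.0913]), (np.float64(220.9), np.float64(219.9)), 111)]
15.2 picked False w 0.351 0.345 F 39.6
16.6 above pin 2 0.345
17.4 down True z-zc 0.0283 0.34948738165686477
[(array([ 0.4318, -0.0146]), (np.float64(267.5), np.float64(251.9)), 117)]
25.1 picked False w 0.349 0.35 F 39.6
26.4 above pin 1 0.349
27.4 down True z-zc 0.0191 0.3460531664229147
[(array([ 0.4506, -0.1781]), (np.float64(340.2), np.float64(244.7)), 107)]
35.8 picked False w 0.348 0.348 F 39.6
37.2 above pin 0 0.347
38.2 down True z-zc 0.0191 0.346714351408099
41.8 home
(array([ 0.645 , -0.0854]), (np.float64(300.0), np.float64(158.4)), 104)
(array([0.6336, 0.2415]), (np.float64(156.3), np.float64(160.6)), 130)
(array([ 0.639 , -0.0206]), (np.float64(271.6), np.float64(160.5)), 108)
(array([0.6352, 0.0433]), (np.float64(243.5), np.float64(161.6)), 110)
(array([0.6268, 0.1087]), (np.float64(214.7), np.float64(164.7)), 110)
z.06 (array([ 0.6421, -0.0838]), (np.float64(300.0), np.float64(158.3)), 101)
z.06 (array([0.6308, 0.2379]), (np.float64(156.1), np.float64(160.6)), 126)
z.06 (array([ 0.6361, -0.02  ]), (np.float64(271.6), np.float64(160.4)), 105)
z.06 (array([0.6321, 0.0428]), (np.float64(243.5), np.float64(161.7)), 112)
z.06 (array([0.6242, 0.1073]), (np.float64(214.6), np.float64(164.6)), 110)
```

View pics/s2.png

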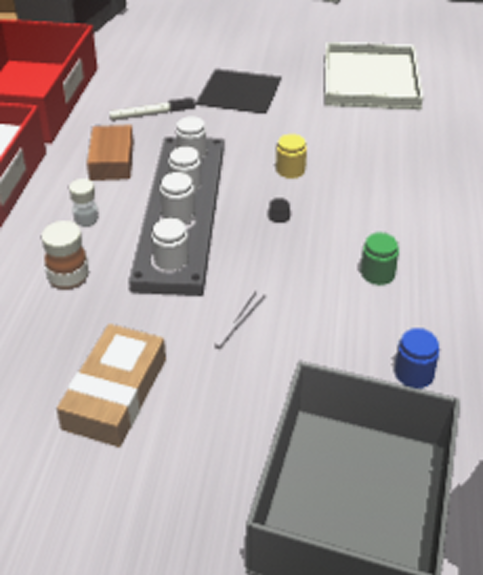

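All four caps are on the pins, in a row from (190,125) to (168,240) in the crop. The one on pin index 2 stands about 10 mm high, so it's the shallow one. Now sorting.

```bash
cat >> h.py <<'E'
T0=np.array([.4312,-.3227]);TY=.07
def unpin(i,dz,dest,z,yaw,lim):
    w=pick(PINS[i],.006+dz,GY,op=.68,hi=.16)
    if not .33<w<.37: log("bad grip");return False
    p=dest;bot.move_pose([*p,.16],best(yaw,[*p,.16]))
    w=bot.read_gripper_width()
    if w<.33: log("LOST",w);return False
    hit=bot.move_linear([*p,z],speed=.12,until_force=lim);log("placed",hit,"z",bot.read_position()[2],"w",bot.read_gripper_width(),bot.read_finger_force())
    bot.set_gripper(.6);bot.move_linear([*p,.16],speed=.2);return True
E
python3 - <<'E'
from h import *
def tp(y): return T0+y*np.array([-np.sin(TY),np.cos(TY)])
ok=unpin(2,.0285,[.4277,.328],.024,.09,15)
for i,y in((0,-.045),(1,0),(3,.045)):
    ok=ok and unpin(i,.019,tp(y),.0095,TY,6)
bot.goto_joints(HOME);log("home",ok)
for c in caps():print(c)
im=bot.camera("top");save(im,"t3.png",(50,90,450,300),2)
save(bot.camera("side"),"s3.png",(140,110,370,384),2.1)
E
```

```text
46.5 picked False w 0.342 0.346 F 40.1
49.0 placed False z 0.02466412069650964 w 0.3423574448726305 40.096614360809326
54.4 picked False w 0.344 0.341 F 40.1
56.9 placed True z 0.011578148320223587 w 0.3430045630815702 47.47748672962189
62.1 picked False w 0.345 0.344 F 40.0
64.7 placed True z 0.011507966236444345 w 0.3404815280869153 47.87013530731201
70.1 picked False w 0.344 0.344 F 40.0
72.9 placed True z 0.011498098628117827 w 0.343096480676711 47.791741490364075
76.9 home True
(array([0.7327, 0.132 ]), (np.float64(205.7), np.float64(118.8)), 120)
(array([0.5875, 0.267 ]), (np.float64(144.2), np.float64(180.5)), 134)
(array([0.4276, 0.3283]), (np.float64(113.8), np.float64(251.2)), 112)
(array([ 0.4292, -0.3225]), (np.float64(404.2), np.float64(255.3)), 120)
(array([ 0.4331, -0.3662]), (np.float64(423.6), np.float64(253.9)), 114)
(array([ 0.4261, -0.2784]), (np.float64(384.8), np.float64(256.4)), 115)
```

View pics/t3.png

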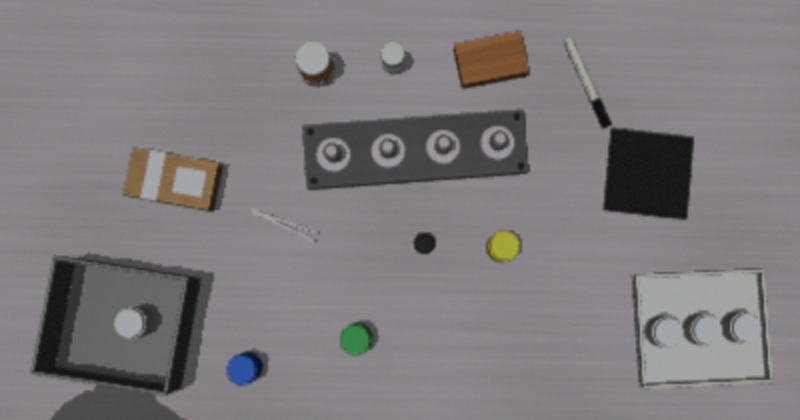

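View pics/s3.png

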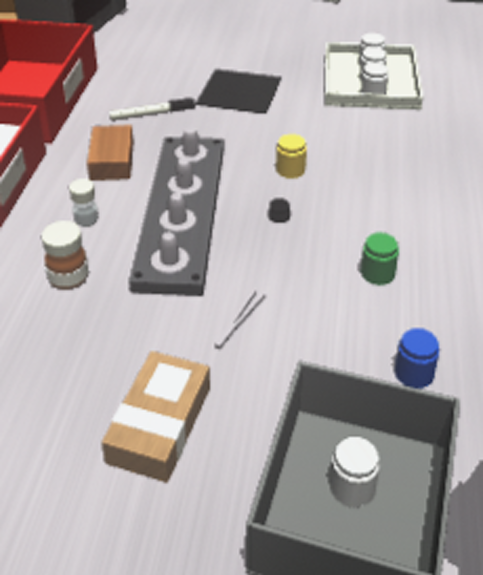

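Sorting is right: three caps stand in the tray at (404,255), (424,254) and (385,256) px, and one is in the bin at (114,251). The carton has been knocked to about (136,179) px, so I'll locate it again by fitting its silhouette.

```bash
cat >> h.py <<'E'
from scipy.optimize import minimize
def carton(x0=(.587,.277,-.1)):
    ms={}
    for cam in("top","side"):
        im=bot.camera(cam);hsv=cv2.cvtColor(im,cv2.COLOR_RGB2HSV)
        c=proj(cam,np.array([x0[0],x0[1],.015]));m=((hsv[:,:,1]>60)|bright(im,165)).astype(np.uint8)
        w=45;roi=np.zeros_like(m);roi[int(c[1])-w:int(c[1])+w,int(c[0])-w:int(c[0])+w]=1
        m=cv2.morphologyEx(m*roi,cv2.MORPH_CLOSE,np.ones((3,3),np.uint8))
        b=max(blobs(m,50,1e5),key=lambda k:k[0][4]);ms[cam]=b[2]
    B=np.array([[i,j,k] for i in(-.028,.028) for j in(-.05,.05) for k in(0,.03)])
    def cost(p):
        s=0
        for cam,m in ms.items():
            P=B@R.from_euler("z",p[2]).as_matrix().T+[p[0],p[1],0]
            uv=np.array([proj(cam,q) for q in P])
            t=np.zeros(m.shape,np.uint8);cv2.fillConvexPoly(t,cv2.convexHull(np.round(uv*16).astype(np.int32)),1,shift=4)
            s+=1-(m&(t>0)).sum()/(m|(t>0)).sum()
        return s
    best=min((minimize(cost,[x0[0],x0[1],y],method="Nelder-Mead",options=dict(initial_simplex=np.array([[x0[0],x0[1],y],[x0[0]+.02,x0[1],y],[x0[0],x0[1]+.02,y],[x0[0],x0[1],y+.15]]))) for y in(x0[2]-.1,x0[2]+.1)),key=lambda r:r.fun)
    return best.x,best.fun
def tool(u,a):  # u: horizontal unit (2d), approach tilted a from down towards u; closing axis = u x z
    u=np.array([*u,0.]);z=u*np.sin(a)-np.array([0,0,np.cos(a)]);y=np.cross([0,0,1.],u);return np.c_[np.cross(y,z),y,z]
def ik(p,M):
    o=[]
    for f in(1,-1):
        Q=R.from_matrix(M@np.diag([f,f,1])).as_quat(scalar_first=True);q=bot.solve_ik(p,Q)
        o.append(None if q is None else np.array(q))
    return o
E
python3 - <<'E'
from h import *
(x,y,yw),f=carton();print("carton",x,y,yw,f)
PAD=np.array([.6123,-.2653])
lo=np.array([-2.65,-.97,-1.3,-1.93,-1.47,-3.14]);hi=np.array([2.65,1.79,1.35,2.1,1.37,3.14])
res=[]
for s in(1,-1):
  u=s*np.array([-np.sin(yw),np.cos(yw)])
  for a in np.radians([20,30,40,50]):
    g=np.array([x,y])-.022*u
    M=tool(u,a);z=M[:,2]
    Ps=[np.array([*g,.02])+.019*z, np.array([*g,.02])-.08*z,np.array([*g,.25])+.019*z]
    A=[ik(p,M) for p in Ps]
    for psi in np.radians(np.arange(0,360,20)):
      v=np.array([np.cos(psi),np.sin(psi)])   # body stands on side +v', approach tilt -b towards... 
      N=tool(v,a-np.pi/2);zz=N[:,2]
      C=[ik(np.array([*PAD,h])+.019*zz,N) for h in(.078,.22)]
      for k in(0,1):
        L=[t[k] for t in A]+[t[k] for t in C]
        if any(q is None for q in L):continue
        mar=min(min((q-lo).min(),(hi-q).min()) for q in L)
        res.append((mar,s,round(np.degrees(a)),round(np.degrees(psi)),k,L[2].round(2).tolist(),L[4].round(2).tolist()))
res.sort(key=lambda r:-r[0]);print(len(res))
for r in res[:12]:print(r)
E
```

```text
carton 0.5929933908134926 0.2911610938523788 -0.18721743466091365 0.8322741823102324Traceback (most recent call last):
  File "<stdin>", line 16, in <module>
  File "h.py", line 85, in ik
    Q=R.from_matrix(M@np.diag([f,f,1])).as_quat(scalar_first=True);q=bot.solve_ik(p,Q)
                                                                     ~~~~~~~~~~~~^^^^^
ValueError: time passes only in moves, steps and waits
```

```bash
python3 - <<'E'
s=open("h.py").read()
a=s.index("m=((hsv[:,:,1]>60)");b=s.index("    B=np.array")
s=s[:a]+'''m=(hsv[:,:,1]>60).astype(np.uint8)
        w=45;roi=np.zeros_like(m);roi[int(c[1])-w:int(c[1])+w,int(c[0])-w:int(c[0])+w]=1
        pts=np.vstack([np.argwhere(q[2]) for q in blobs(m*roi,30,1e5)])[:,::-1].astype(np.int32)
        m=np.zeros_like(m);cv2.fillConvexPoly(m,cv2.convexHull(pts),1);ms[cam]=m>0
'''+s[b:]
open("h.py","w").write(s)
E
python3 - <<'E'
from h import *
(x,y,yw),f=carton();print("carton",x,y,yw,f)
PAD=np.array([.6123,-.2653])
lo=np.array([-2.65,-.97,-1.3,-1.93,-1.47,-3.14]);hi=np.array([2.65,1.79,1.35,2.1,1.37,3.14])
t0=bot.read_clock();n=0
for s in(1,-1):
  u=s*np.array([-np.sin(yw),np.cos(yw)]);a=np.radians(35);g=np.array([x,y])-.022*u;M=tool(u,a)
  for zc in(.02,.2):print("pick",s,zc,[None if q is None else q.round(2).tolist() for q in ik(np.array([*g,zc])+.019*M[:,2],M)])
  bot.wait(.05)
for psi in range(0,360,45):
    v=np.array([np.cos(np.radians(psi)),np.sin(np.radians(psi))]);N=tool(v,a-np.pi/2)
    print("place",psi,[None if q is None else q.round(2).tolist() for q in ik(np.array([*PAD,.078])+.019*N[:,2],N)]);bot.wait(.05)
log("t")
E
```

```text
Traceback (most recent call last):
  File "h.py", line 78, in carton
    best=min((minimize(cost,[x0[0],x0[1],y],method="Nelder-Mead",options=dict(initial_simplex=np.array([[x0[0],x0[1],y],[x0[0]+.02,x0[1],y],[x0[0],x0[1]+.02,y],[x0[0],x0[1],y+.15]]))) for y in(x0[2]-.1,x0[2]+.1)),key=lambda r:r.fun)
  File "h.py", line 78, in <genexpr>
    best=min((minimize(cost,[x0[0],x0[1],y],method="Nelder-Mead",options=dict(initial_simplex=np.array([[x0[0],x0[1],y],[x0[0]+.02,x0[1],y],[x0[0],x0[1]+.02,y],[x0[0],x0[1],y+.15]]))) for y in(x0[2]-.1,x0[2]+.1)),key=lambda r:r.fun)
              ~~~~~~~~^^^^^^^^^^^^^^^^^^^^^^^^^^^^^^^^^^^^^^^^^^^^^^^^^^^^^^^^^^^^^^^^^^^^^^^^^^^^^^^^^^^^^^^^^^^^^^^^^^^^^^^^^^^^^^^^^^^^^^^^^^^^^^^^^^^^^^^^^^^^^^^^^^^^^^^^^^^^^^^^^
  File "h.py", line 74, in cost
    uv=np.array([proj(cam,q) for q in P])
                 ~~~~^^^^^^^
  File "h.py", line 8, in proj
    k=bot.calibration(cam);E=np.array(k["extrinsics"]);c=np.array(k["mtx"])@(E[:3,:3]@p+E[:3,3]);return c[:2]/c[2]
ValueError: time passes only in moves, steps and waits
```

Calling `calibration` inside the optimiser used up the allowed calls, so I'll cache it.

```bash
sed -i 's/bot\.calibration(cam)/calib(cam)/; s/^def unproj/import functools\n@functools.cache\ndef calib(c): return bot.calibration(c)\ndef unproj/' h.py
python3 - <<'E'
from h import *
bot.wait(.05)
(x,y,yw),f=carton();print("carton",x,y,yw,f)
PAD=np.array([.6123,-.2653])
for s in(1,-1):
  u=s*np.array([-np.sin(yw),np.cos(yw)]);a=np.radians(35);g=np.array([x,y])-.022*u;M=tool(u,a)
  for zc in(.02,.2):print("pick",s,zc,[None if q is None else q.round(2).tolist() for q in ik(np.array([*g,zc])+.019*M[:,2],M)])
  bot.wait(.05)
for psi in range(0,360,45):
    v=np.array([np.cos(np.radians(psi)),np.sin(np.radians(psi))]);N=tool(v,a-np.pi/2)
    print("place",psi,[None if q is None else q.round(2).tolist() for q in ik(np.array([*PAD,.078])+.019*N[:,2],N)]);bot.wait(.05)
log("t")
E
```

```text
carton 0.5931502211945059 0.29172516681262955 -0.1420381094979214 0.09585093610318263
pick 1 0.02 [[0.03, 0.64, -0.45, 0.36, 0.6, -1.36], [0.03, 0.64, -0.45, 0.36, 0.6, 1.78]]
pick 1 0.2 [[0.03, 0.4, -0.29, 0.76, 0.6, -1.36], [0.03, 0.4, -0.29, 0.76, 0.6, 1.78]]
pick -1 0.02 [[0.58, 1.12, 0.58, 1.47, -0.45, 2.39], [0.58, 1.12, 0.58, 1.47, -0.45, -0.75]]
pick -1 0.2 [[0.58, 1.01, 0.81, 1.8, -0.45, 2.39], [0.58, 1.01, 0.81, 1.8, -0.45, -0.75]]
place 0 [None, None]
place 45 [[-0.2, 1.23, 0.75, 1.76, -0.75, -0.71], [-0.2, 1.23, 0.75, 1.76, -0.75, 2.43]]
place 90 [[-0.13, 0.71, -0.36, 0.31, -0.95, -1.8], [-0.13, 0.71, -0.36, 0.31, -0.95, 1.34]]
place 135 [[-0.36, 0.58, -1.03, -0.96, -0.35, -2.89], [-0.36, 0.58, -1.03, -0.96, -0.35, 0.26]]
place 180 [[-0.81, 0.56, -0.98, -0.75, 0.64, 2.6], [-0.81, 0.56, -0.98, -0.75, 0.64, -0.54]]
place 225 [[-0.93, 0.78, -0.21, 0.78, 0.95, 1.33], [-0.93, 0.78, -0.21, 0.78, 0.95, -1.81]]
place 270 [[-0.8, 1.3, 0.88, 1.95, 0.61, 0.51], [-0.8, 1.3, 0.88, 1.95, 0.61, -2.63]]
place 315 [None, None]
77.9 t
```

```bash
cat >> h.py <<'E'
PAD=np.array([.6123,-.2653]);A=np.radians(35)
def mq(M): return R.from_matrix(M@np.diag([-1,-1,1])).as_quat(scalar_first=True)
N=tool([0,1],A-np.pi/2)
def place_p(h): return np.array([PAD[0],PAD[1]+.005,h])+.019*N[:,2]
E
python3 - <<'E'
from h import *
x,y,yw=.5931,.2917,-.1420
u=np.array([-np.sin(yw),np.cos(yw)]);g=np.array([*(np.array([x,y])-.022*u),.02]);M=tool(u,A);d=M[:,2]
p=g+.019*d
bot.move_pose(p-.1*d,mq(M));bot.set_gripper(1.0);log("pre",bot.read_joint_positions())
hit=bot.move_linear(p,speed=.08,until_force=10);log("at",hit,np.array(bot.read_position())-p)
bot.set_gripper(0,grasp_force=40);log("w",bot.read_gripper_width(),bot.read_finger_force())
bot.move_linear(p+[0,0,.2],speed=.15);log("up",bot.read_gripper_width(),bot.read_finger_force())
bot.move_pose(place_p(.2),mq(N));log("hover",bot.read_gripper_width(),bot.read_finger_force())
bot.move_linear(place_p(.11),speed=.1)
save(bot.camera("side"),"s4.png",(140,60,400,320),2.2)
E
```

```text
80.1 pre [-0.07099496  0.50633349 -0.41152644  0.60363689  0.6091155   1.65660437]
81.5 at False [ 0.00044682 -0.00020958  0.00044846]
82.2 w 0.33172876352103337 40.35475299227983
83.6 up -0.0016130389816361435 0.0
85.4 hover -0.0016986578559398998 0.0
```

View pics/s4.png

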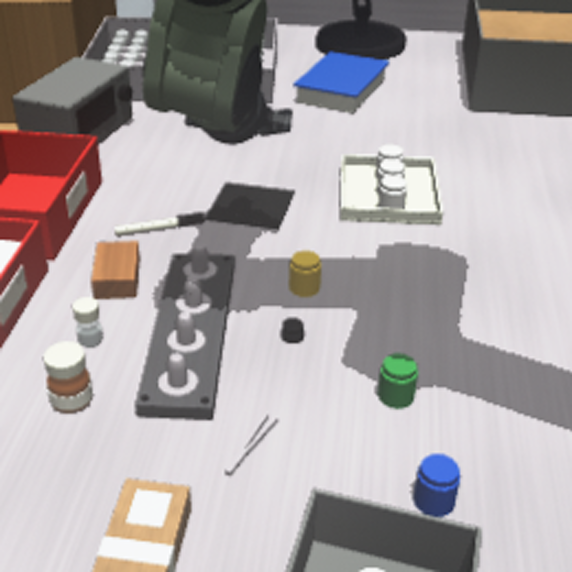

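The grip failed: the fingers are empty and the carton is still at about (205,290) px. I'll go back and look again.

Run:
```python
from h import *
bot.move_linear(place_p(.2),speed=.15)
bot.goto_joints(HOME);bot.set_gripper(1.0);log("home",bot.read_gripper_width())
r=carton();print(r)
im=bot.camera("top");sd=bot.camera("side")
a=cv2.resize(im[130:230,90:190],(400,400),interpolation=cv2.INTER_CUBIC);b=cv2.resize(sd[230:350,140:260],(400,400),interpolation=cv2.INTER_CUBIC)
save(np.hstack([a,b]),"c5.png",None,1)
```

```text
91.0 home 0.998804422584136
(array([0.61100151, 0.29387196, 0.01042205]), np.float64(0.11641060630652322))
```

View pics/c5.png

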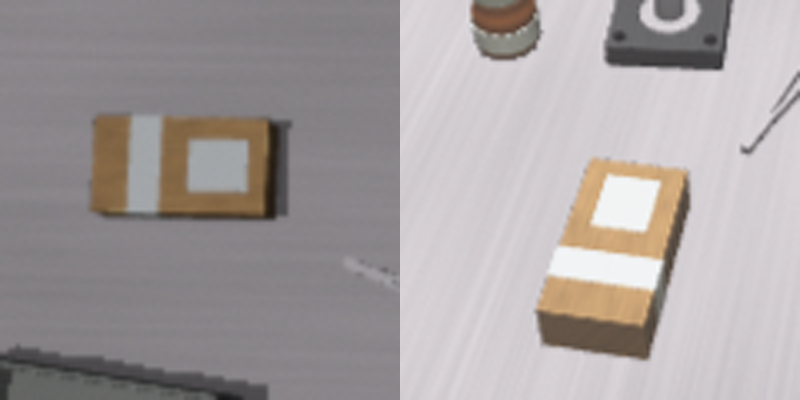

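The carton was pushed and turned, and is now at (.611,.294) with yaw 0.01. This time I'll stop before closing and check.

```bash
cat > pk.py <<'E'
from h import *
(x,y,yw),f=carton((.611,.294,.0));print(x,y,yw,f)
u=np.array([-np.sin(yw),np.cos(yw)]);g=np.array([*(np.array([x,y])-.022*u),.02]);M=tool(u,A);d=M[:,2];p=g+.019*d
np.savez("pk.npz",p=p,M=M,g=g)
bot.move_pose(p-.1*d,mq(M));bot.set_gripper(1.0)
hit=bot.move_linear(p,speed=.08,until_force=10);log("at",hit,np.array(bot.read_position())-p)
print((R.from_quat(bot.read_tool_rot(),scalar_first=True).as_matrix()-M@np.diag([-1,-1,1])).round(3).tolist(),bot.read_gripper_width())
sd=bot.camera("side");save(sd,"s6.png",(140,190,280,360),3.4)
E
python3 pk.py
```

```text
0.6110813274087248 0.2928015902618348 0.01304518222827409 0.10573419569946985
94.7 at False [ 0.00052305 -0.00024907  0.00048622]
[[-0.0, 0.0, 0.001], [-0.0, -0.0, 0.0], [0.0, 0.001, 0.0]] 0.9970113730677098
```

View pics/s6.png

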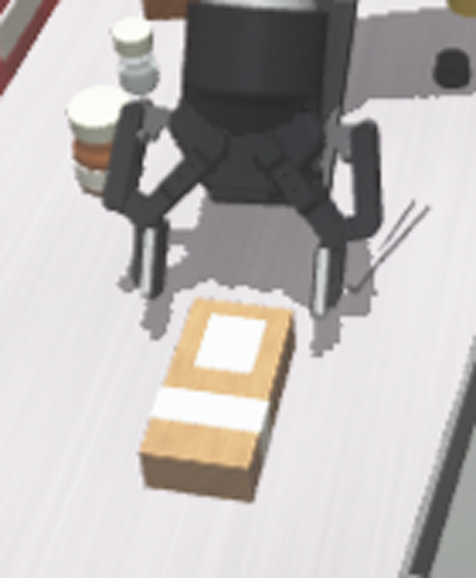

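The fingers stop short of the carton's near end, about 20 mm off in the −y direction. I'll check projections in both cameras.

Run:
```python
from h import *
z=np.load("pk.npz");g,p,M=z["g"],z["p"],z["M"]
c=lambda q:((proj("side",q)-[140,190])*3.4).round(0)
print("g",g,c(g),"tcp",p,c(p),"open tips",[c(p-.013*M[:,2]+s*.0425*M[:,1]) for s in(-1,1)])
cen=np.array([.6111,.2928,0])
for i in(-.028,.028):
  for j in(-.05,.05):
    print(i,j,c(cen+[i,j,.03]),c(cen+[i,j,0]),"top",proj("top",cen+[i,j,.03]).round(1))
print("seen corners side z.03:",[unproj("side",(140+a/3.4,190+b/3.4),.03).round(3)[:2].tolist() for a,b in((197,298),(295,312),(255,467),(142,455))])
print("top z.03:",[unproj("top",(90+a/4,130+b/4),.03).round(3)[:2].tolist() for a,b in((95,115),(270,118),(265,215),(93,212))])
```

```text
g [0.61136831 0.27080346 0.02      ] [231. 351.] tcp [0.61122615 0.28170049 0.00443611] [229. 387.] open tips [array([154., 353.]), array([309., 372.])]
-0.028 -0.05 [293. 305.] [296. 341.] top [156.  183.3]
-0.028 0.05 [249. 464.] [253. 500.] top [112.1 182.4]
0.028 -0.05 [194. 293.] [199. 329.] top [156.9 159.1]
0.028 0.05 [138. 448.] [145. 484.] top [113.2 158.2]
seen corners side z.03: [[0.636, 0.246], [0.581, 0.247], [0.58, 0.344], [0.636, 0.346]]
top z.03: [[0.638, 0.342], [0.638, 0.241], [0.582, 0.242], [0.582, 0.34]]
```

Run:
```python
from h import *
z=np.load("pk.npz");g,p,M=z["g"],z["p"],z["M"];d=M[:,2]
print(bot.grip_depth)
hit=bot.move_linear(p+.026*d,speed=.04,until_force=5);log(hit,"advance",(np.array(bot.read_position())-p)@d,bot.read_ft_force())
save(bot.camera("side"),"s7.png",(140,190,280,360),3.4)
```

```text
0.0187
95.5 False advance 0.02604613950213618 [0.43409176 0.65408867 0.26096398]
```

View pics/s7.png

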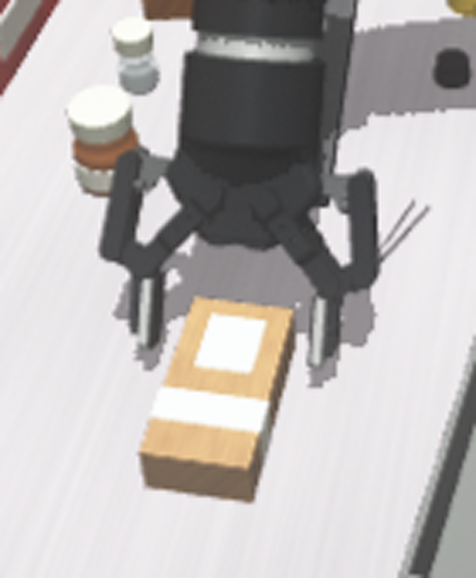

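So the real tips sit about 28 mm behind the nominal TCP, which also explains the first miss. The pads now straddle the near end of the carton. I'll move 12 mm along it, grip, and work out the place pose from the relative pose, so the offset cancels.

```bash
cat > pl.py <<'E'
from h import *
z=np.load("pk.npz");g,p,M=z["g"],z["p"],z["M"];d=M[:,2]
u=M[:,0].copy();u=np.array([*(np.array([d[0],d[1]])/np.hypot(d[0],d[1])),0])
C=np.array([*(g[:2]+.022*u[:2]),.015]);P=p+.026*d+.012*u
rel=M.T@(C-P)
def pp(zc,M2=N): return np.array([*PAD,zc])-M2@rel   # TCP for carton middle at height zc
E
python3 - <<'E'
from pl import *
bot.move_linear(P,speed=.05,until_force=6)
bot.set_gripper(0,grasp_force=50);log("w",bot.read_gripper_width(),bot.read_finger_force())
bot.move_linear(P+[0,0,.03],speed=.1);log("up",bot.read_gripper_width(),bot.read_finger_force())
if bot.read_gripper_width()>.4:
    bot.move_linear(P+[0,0,.2],speed=.15)
    bot.move_pose(pp(.18),mq(N));log("hover",bot.read_gripper_width(),bot.read_finger_force())
save(bot.camera("side"),"s8.png",(140,60,400,320),2.2)
E
```

```text
96.3 w 0.647793626382296 53.183446526527405
96.8 up 0.6482390652879092 52.8646981716156
100.0 hover 0.6454454195551224 52.903865575790405
```

View pics/s8.png

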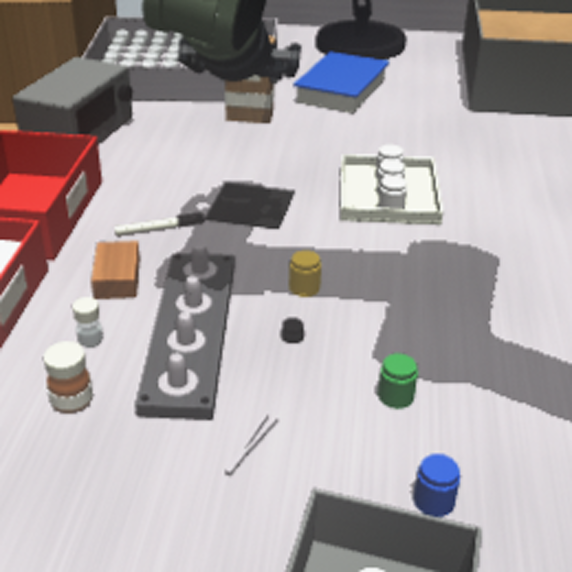

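The carton hangs upright in the grip, with its lower end at about (248,120) in the crop. I'll lower it part way and compare with the predicted projection.

Run:
```python
from pl import *
bot.move_linear(pp(.075),speed=.1);log("low",bot.read_gripper_width(),bot.read_finger_force())
c=lambda q:((proj("side",np.array(q))-[160,60])*4).round(0).tolist()
print("bottom corners exp",[c([PAD[0]+i,PAD[1]+j,.025]) for i in(-.028,.028) for j in(-.015,.015)],"pad c",c([*PAD,.003]),"mid",c([PAD[0],PAD[1]+.015,.075]))
save(bot.camera("side"),"s9.png",(160,60,310,200),4)
```

```text
101.3 low 0.6426021661683899 52.903289794921875
bottom corners exp [[415.0, 335.0], [410.0, 356.0], [340.0, 330.0], [333.0, 350.0]] pad c [374.0, 369.0] mid [371.0, 291.0]
```

View pics/s9.png

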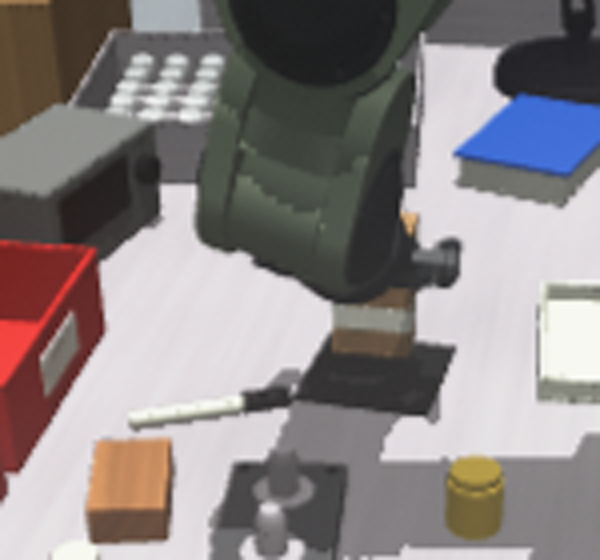

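The front bottom corners appear at (333,350) and (410,357), matching the prediction. Lowering and releasing.

Run:
```python
from pl import *
hit=bot.move_linear(pp(.0515),speed=.03,until_force=4);log(hit,"zc",bot.read_position()[2]-pp(0)[2])
bot.set_gripper(.95);bot.wait(.3)
q=np.array(bot.read_position());bot.move_linear(q-.11*N[:,2],speed=.08)
bot.goto_joints([-.1,.2,-.4,.9,0,1.4]);bot.goto_joints(HOME);bot.wait(.3);log("home")
for c in caps():print(c)
a=bot.camera("top")[90:300,50:450];b=bot.camera("side")[60:200,160:310]
save(np.vstack([cv2.resize(a,(600,315)),cv2.resize(b,(300,280)).repeat(1,0) if 0 else cv2.copyMakeBorder(cv2.resize(b,(300,280)),0,0,0,300,cv2.BORDER_CONSTANT)]),"f.png",None,1)
```

```text
102.0 True zc 0.05511509111477723
107.4 home
(array([0.4277, 0.328 ]), (np.float64(113.9), np.float64(251.2)), 105)
(array([ 0.4298, -0.3225]), (np.float64(404.2), np.float64(255.1)), 106)
(array([ 0.4335, -0.3664]), (np.float64(423.6), np.float64(253.7)), 98)
(array([ 0.4263, -0.2777]), (np.float64(384.4), np.float64(256.3)), 105)
```

View pics/f.png

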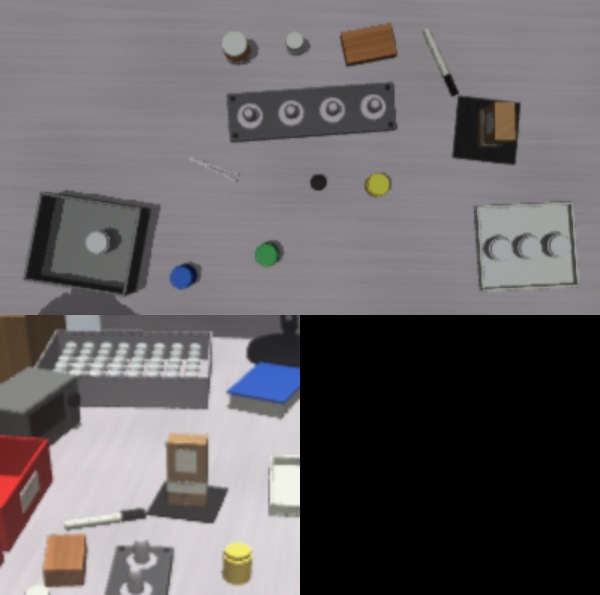

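The carton stands upright in the middle of the black pad. The three fitting caps are in the tray and the shallow one is in the bin, and the other things on the bench are where they were.

```bash
python3 -c "
from cell import bot
print(bot.close_job())"
```

```text
the job is handed in; nothing more can be done
None
```

The job is handed in at about 107 s, with no verdict returned: all four caps were gauged together, three stand in the tray and the shallow one is in the bin, and the carton stands on the pad after a first failed grip nudged it about 2 cm.

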